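# Open the insulated meal carrier by its paddle latch

### The job

Open the insulated meal carrier so that it can be packed. Someone has left the bamboo cutlery case on its lid: first lift the case off and set it down gently, flat on the bare counter, then pull the recessed paddle up to trip the latch and, in the same pull, raise the lid right up until it stands open by itself. Do not move the meal boxes, the bottle or the shaker standing around it.

Things in the scene. Friction and masses are not known exactly. Their poses are not given: they have to be found in the camera images.
- carrier: Grey insulated food carrier, fixed to the counter: 250 mm deep (x), 360 mm wide (y), 140 mm high with its lid shut. Origin: centre of its underside, at counter height; x points from its front to its hinge side, z up. It stands about crosswise, its front to the robot's right. The body is an open box 86 mm high with 26 mm walls, two packed meal boxes inside up to 70 mm; the lid is 54 mm thick.
- lid (a joint): Lid angle in rad: 0 shut, 1.57 upright, stop at 1.75. The lid (0.75 kg) hinges on the carrier's top edge opposite its front; the front edge rises and swings over towards the hinge side. Held by a bolt at the front while the paddle is down. About 10 N up at the lip raise it from shut. The hinge is stiff: above about 0.7 rad the lid stays where it is left, below that it sinks shut.
- hinge (a point): Middle of the lid's hinge line, 125 mm behind the carrier's centre and 86 mm above the counter; the hinge line runs along the carrier's y. Its axes are those of the lid.
- paddle (a joint): Angle of the steel paddle in rad: 0 lying down, 0.65 at its stop; the latch lets go at about 0.4. A spring lays it down again (2.5 N at the lip to start it, 5 N at the stop).
- lip (a point): Middle of the steel paddle's free edge, a roll 9 mm thick and 96 mm wide along the carrier's y, facing the lid's front; centre of the roll. With the lid shut: 132 mm above the counter (8 mm below the lid's top), 70.5 mm in front of the carrier's centre, 195.5 mm in front of the hinge line. The paddle is a flat plate, 5 mm thick, from here to the pivot. Its axes are the paddle's.
- case: Closed bamboo cutlery case, a plain flat box 56 mm (x) by 200 mm (y) by 28 mm high, about 0.2 kg, lying flat on the shut lid and sometimes across the pan and paddle. Origin: centre of its underside; z up.
- mealbox_a: Bystander: filled glass meal box with a green sleeve and clip lid, 160 mm (x) by 115 mm (y) by 60 mm high, 0.7 kg, standing on the counter. Origin: centre of its underside.
- mealbox_b: Bystander: the same meal box with a yellow sleeve. Origin: centre of its underside.
- dressing: Bystander: white squeeze bottle, 60 mm across and 185 mm high, standing on the counter. Origin: centre of its underside.
- shaker: Bystander: steel shaker, 72 mm across and 102 mm high, standing on the counter. Origin: centre of its underside.
- pivot (a point): Middle of the paddle's pivot line, parallel to the hinge, 57.5 mm behind the lip and at the same height. Pulling the lip up turns the paddle the same way as the lid. Its axes are the lid's.
- pocket (a point): Middle of the floor of the finger pocket in front of the lip. The pan sunk in the lid is 124 mm wide (y), 106 mm front to back, its floor 44 mm below the lid's top. The pocket is its open front, 38 mm front to back, ending at a 12 mm thick sill whose top is 22 mm below the lid's top. Below the lip are 31 mm of free height: a finger tilted forward reaches under it. Axes: the lid's.
Not all that is in view belongs to the job. Of the things that look like the case, the middle-sized one is meant.

How it is judged:
On the way, in this order (a step that is already met when the one before it is completed fails the run):
1. the cutlery case lies flat and released on the counter while the lid is still shut (height (world z) of case below 0.01 m and angle between case's own z axis and vertical below 0.1 rad and contact force between case and the fingers below 0.1 N and linear speed of case below 0.05 m/s and value of joint lid below 0.05 rad), for 0.2 s.
2. the paddle is held pulled while the lid comes up (value of joint paddle above 0.3 rad and value of joint lid above 0.12 rad), for 0.1 s.
At the end, for the whole second after the job is handed in: The lid stands still and open by itself at 1.2 rad (69 degrees) or more, the paddle has sprung back down (below 0.1 rad), and the cutlery case lies still and flat (within 0.1 rad) on the counter, its underside less than 10 mm above it (value of joint lid above 1.2 rad and velocity of joint lid between -0.05 and 0.05 rad/s and value of joint paddle below 0.1 rad and height (world z) of case below 0.01 m and angle between case's own z axis and vertical below 0.1 rad and linear speed of case below 0.05 m/s); the robot touches nothing.
It fails at once if the cutlery case is dropped or thrown (faster than 0.6 m/s while the fingers do not touch it) (linear speed of case above 0.6 m/s and contact force between case and the fingers below 0.05 N).
It fails at once if a bystander is pushed more than 20 mm or tipped (distance of any of mealbox_a, mealbox_b, dressing, shaker from where it was at the start of the episode above 0.02 m or angle between any of dressing, shaker's own z axis and vertical above 0.4 rad).
It also fails if it takes over 54 s, if anything falls off the work surface, if the arm or the gripper's body presses on something with over 40 N, if the wrist force passes 120 N, or if a joint passes its speed limit or range.

### The arm

A 7-joint arm with a two-finger parallel gripper is mounted at the origin on the work surface. World frame = base frame: x ahead of the robot, y to its left, z up, the work surface at z = 0. Lengths are in m, angles in rad, forces in N, time in s.
With the tool pointing down it reaches from about 0.4 to 0.875 m from the base axis. Payload 19.3 kg.
Tool frame: the origin (TCP) lies on the centre line of the jaws, within the pads' length; the fingertips stand 8 mm ahead of it and the grasp point (between the pads) lies 11 mm behind it; z points along the fingers, y is the line along which they close (so a half turn about z gives the same grasp; the last joint's range is limited). The gripper opens to 85 mm and grips with 20 to 120 N. Pads are 22 mm wide; open, the fingers measure 114 mm over their backs; the gripper's body (76 mm by 85 mm) begins 54 mm behind the grasp point. The pads swing forward as they close: fully open they stand 13 mm farther back than shut.
Start: joints at [-1.264, 0.521, -0.036, 1.599, 0.021, 1.021, -0.113], TCP at [0.23, 0.581, 0.239] pointing down, gripper open.
Joint ranges: [-2.91, 2.91], [-0.3, 2.13], [-1.5, 1.42], [0.17, 2.43], [-1.26, 4.41], [0.16, 1.93], [-2.52, 2.52]. Speed limits (rad/s): [1.89, 1.89, 2.39, 2.39, 3.01, 3.01, 3.01].

### API

Orientations are given as [roll, pitch, yaw] about the fixed x, y, z axes, in that order (R = Rz(yaw) Ry(pitch) Rx(roll)).
In Python, from workcell import status, grab_frame, camera_params, bot, search_frame, silhouettes gives the robot as it stands.
- The arm moves only by the shell command python3 -m creep 'ROWS' [FORCE]. ROWS is JSON, a list of rows, each a list of 5 numbers: the shift along the tool's x, y, z in units of 60 mm (1.0 is 60 mm), then the turn about the tool's z in units of 8 degrees (1.0 is 8 degrees), then the opening, from 0 (shut) to 1 (fully open). In form: [[x, y, z, twist, hand], ...]. A call has 1 to 5 rows; each row is the pose to reach, as a shift and turn from the pose commanded when the call began, along the tool's axes at that moment; what a row does not reach only later rows make up. A row lasts 1/8 s, in which the tool goes at most 62.5 mm and 10.7 degrees, less where a joint would pass 70% of its speed; a pose out of reach is approached as far as the arm can. A call with a gripper value outside its range is refused whole. The fingers move at their own pace and stop on an object; FORCE is the grip in N (left out, the last holds). Time passes only in rows, so rows that repeat a pose let the fingers close. It gives the time, the measured TCP pose, the force, the opening and the grip force at its end, in the units of the state.
- status.observe(): the state, without advancing time (a new reading comes with each control period).
- grab_frame(name): name is "scene" or "side" or "wrist"; returns the picture (420x560x3 uint8, blue, green, red); there is no depth.
- camera_params(name): a dict with "K" (3x3 intrinsics, pixels), "rvec" (rotation vector, rad) and "tvec" (3), from world to camera coordinates, as OpenCV has them; the wrist camera has in their place "tool_from_camera" (4x4, takes a point from camera to tool coordinates, whose origin is the TCP and whose axes are the flange's). Camera axes: x right, y down, z forward; pixel columns grow to the right and rows downward; lengths in m; the calibration is good to about 2 mm. A picture is of the moment at which its call begins: read the wrist's pose just before it. camera_params takes no time and is no camera call.
- bot.job_done(): hands the job in; it is judged then, once.
Trained networks look in the newest picture that a camera, given by its name, has taken for a name from the list of things; names that differ only in an ending like _2 or _b are one class to them, and where a whole thing is asked for, a point or a joint stands for the part that bears it (a point fixed in the world has none). Each returns a list of dicts, best first, with "p" (0 to 1); they miss things now and then, are a little off and sometimes report something else, mostly with a low value. They report only what shows in the picture. A call takes as long as a camera call. They do not tell look-alikes from the thing itself.
- search_frame(camera, name): "extent" ([left, top, right, bottom] as shares, 0 to 1, of the picture: columns of its width, rows of its height, round what is visible of it).
- silhouettes(camera, name): "mask" (420x560 bool, what is visible of it) and "extent" ([left, top, right, bottom] as shares, 0 to 1, of the picture: columns of its width, rows of its height, round what is visible of it).
The state is a dict: "clock": time; "qpos": joint angles; "qd": joint speeds; "joint_efforts": joint torques, N m; "position": TCP position; "tool_rot": TCP orientation; "force": force on the tool from outside, world axes, zero at the start; "moment": the same for the moment, N m; "grip_width": finger opening in m; "finger_force": force on a finger pad.
Only numpy, scipy, OpenCV 4.12 (cv2) and the standard library are available. Lean on these libraries where they do the work, as an engineer would, in place of code of your own. Each camera call takes 0.05 s, during which the arm holds its last target. There are 200 camera calls.

## Working session

There is one attempt and no reset: what is moved stays moved. The work goes in short steps, Python scripts to look and compute and a shell command to move; the robot and the scene stay as the last step left them, time stands still between calls to the robot, and variables do not carry over. Pictures are saved under pics/ and viewed, at most 10 in all, crops included, and the job is handed in when it is done.

```bash
mkdir -p pics; ls
python3 - <<'E'
from workcell import status, grab_frame, camera_params, search_frame
import cv2,numpy as np
s=status.observe();print(s)
for c in["scene","side"]:
    im=grab_frame(c);cv2.imwrite(f"pics/{c}0.png",im)
    for n in["case","carrier","lip","mealbox_a","dressing","shaker"]:
        for d in search_frame(c,n): print(c,n,round(d["p"],2),np.round(np.array(d["extent"])*[560,420,560,420]))
E
```

```text
pics
{'clock': 0.0, 'qpos': array([-1.26420132,  0.52201877, -0.03629224,  1.59999701,  0.02118686,
        1.02107527, -0.11282887]), 'qd': array([ 5.17762424e-04,  4.62922166e-05,  1.00026181e-03,  8.68631557e-04,
        1.03453990e-04, -2.63600759e-03,  2.67616441e-04]), 'joint_efforts': array([ 2.13032858e-03, -9.27081084e+01,  1.98062718e+00, -3.69934058e+01,
        1.79686316e-02,  7.90926861e-03,  6.34146704e-05]), 'position': array([0.22989542, 0.5808406 , 0.23872708]), 'tool_rot': array([-3.14048197e+00,  8.48399964e-05,  2.76472130e+00]), 'force': array([ 0.42272311, -0.11168642, -0.36857173]), 'moment': array([-0.04018782,  0.02154967,  0.00957013]), 'finger_force': 0.0, 'grip_width': 0.08544216611749397}
scene case 0.79 [354. 159. 421. 213.]
scene case 0.64 [237. 177. 315. 210.]
scene case 0.56 [346. 224. 390. 248.]
scene carrier 0.56 [177. 159. 341. 290.]
scene lip 0.94 [222. 192. 260. 224.]
scene mealbox_a 0.79 [278. 160. 316. 196.]
scene mealbox_a 0.72 [106. 224. 183. 288.]
scene mealbox_a 0.56 [158. 255. 194. 301.]
scene dressing 0.7 [315. 147. 334. 205.]
side case 0.83 [248. 169. 312. 200.]
side case 0.76 [240. 284. 271. 379.]
side case 0.68 [206. 243. 242. 281.]
side carrier 0.92 [232. 155. 350. 235.]
side lip 0.66 [277. 165. 302. 173.]
side mealbox_a 0.85 [304. 232. 355. 293.]
side mealbox_a 0.75 [303. 139. 341. 164.]
side dressing 0.83 [283. 229. 303. 284.]
side dressing 0.67 [305. 230. 354. 292.]
side shaker 0.69 [276. 140. 294. 164.]
```

Run:
```python
import cv2,numpy as np
a=cv2.imread("pics/scene0.png")[130:320,80:440];b=cv2.imread("pics/side0.png")[120:390,180:380]
cv2.imwrite("pics/a.png",cv2.resize(a,None,fx=2.2,fy=2.2,interpolation=cv2.INTER_CUBIC))
cv2.imwrite("pics/b.png",cv2.resize(b,None,fx=2.2,fy=2.2,interpolation=cv2.INTER_CUBIC))
```

```text
(no output)
```

View pics/a.png

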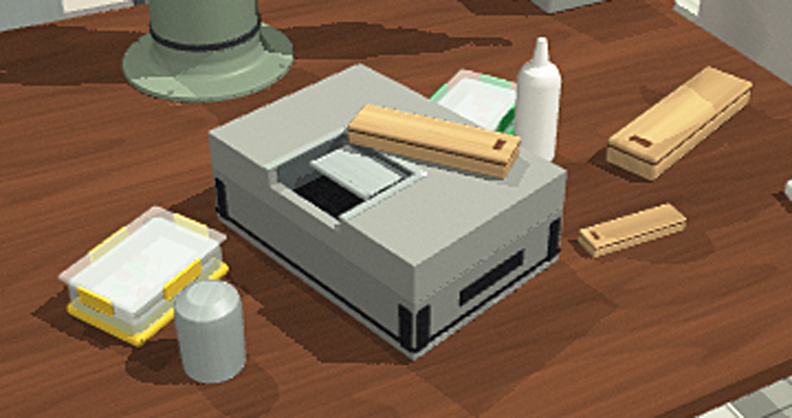

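View pics/b.png

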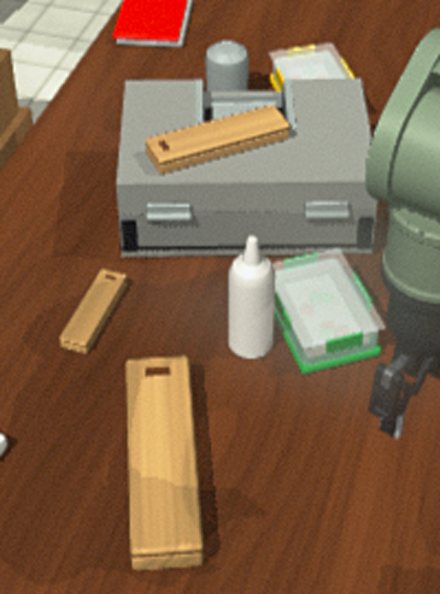

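The scene view shows the carrier with its pan opening to the lower left. The middle-sized case lies across the lid from (238,181) to (316,205), partly over the back of the pan. The large and small look-alikes are on the counter behind the carrier. Next I'll turn these pixels into positions.

```bash
cat > h.py <<'E'
import cv2,numpy as np
from scipy.spatial.transform import Rotation as R
from workcell import status, grab_frame, camera_params, search_frame, silhouettes
def cam(c):
    p=camera_params(c);K=np.array(p["K"])
    if c=="wrist":
        s=status.observe();T=np.eye(4);T[:3,:3]=R.from_euler('xyz',s["tool_rot"]).as_matrix();T[:3,3]=s["position"]
        M=T@np.array(p["tool_from_camera"]);return K,M[:3,:3],M[:3,3]
    Rm=R.from_rotvec(np.ravel(p["rvec"])).as_matrix();return K,Rm.T,-Rm.T@np.ravel(p["tvec"])
def onplane(C,uv,z):
    K,Rw,o=C;uv=np.atleast_2d(uv).astype(float)
    d=np.c_[uv,np.ones(len(uv))]@np.linalg.inv(K).T@Rw.T
    return o+d*((z-o[2])/d[:,2])[:,None]
def proj(C,P):
    K,Rw,o=C;q=(np.atleast_2d(P)-o)@Rw@K.T;return q[:,:2]/q[:,2:]
def base(mask):  # outline pixels
    c=max(cv2.findContours(mask.astype(np.uint8),0,2)[0],key=cv2.contourArea);return c[:,0]
E
python3 - <<'E'
from h import *
np.set_printoptions(precision=3,suppress=True)
A=cam("scene");B=cam("side")
za=lambda p:np.array(p)/2.2+[80,130]
zb=lambda p:np.array(p)/2.2+[180,120]
print("cams",A[2],B[2])
print("carrier scene L,rear,R,bottom\n",onplane(A,za([[210,130],[360,65],[566,172],[414,266]]),.14))
print("carrier side rearL, frontL\n",onplane(B,zb([[118,183],[123,80]]),.14))
print("case top scene\n",onplane(A,za([[348,125],[365,103],[521,140],[514,165]]),.168))
print("case top side\n",onplane(B,zb([[146,148],[278,108],[290,124],[160,160]]),.168))
for n,z in [("mealbox_a",.03),("dressing",.09),("shaker",.1)]:
  for C,c,pts in [(A,"a",0)]: pass
print("others counter: small case side",onplane(B,zb([[95,310]]),.0),"large",onplane(B,zb([[128,360],[200,360],[132,560]]),.03),"dress base",onplane(B,zb([[251,350]]),0),"green",onplane(B,zb([[300,368],[380,350],[345,250],[275,265]]),0))
print("shaker",onplane(A,za([[210,375]]),0),"yellow",onplane(A,za([[68,310],[140,345],[228,270]]),0))
E
```

```text
cams [ 1.55  -0.417  0.866] [0.181 1.396 1.176]
carrier scene L,rear,R,bottom
 [[ 0.427 -0.125  0.14 ]
 [ 0.36   0.107  0.14 ]
 [ 0.697  0.216  0.14 ]
 [ 0.77  -0.019  0.14 ]]
carrier side rearL, frontL
 [[ 0.688  0.222  0.14 ]
 [ 0.768 -0.012  0.14 ]]
case top scene
 [[0.532 0.013 0.168]
 [0.495 0.052 0.168]
 [0.651 0.181 0.168]
 [0.692 0.147 0.168]]
case top side
 [[0.664 0.172 0.168]
 [0.514 0.028 0.168]
 [0.488 0.061 0.168]
 [0.637 0.192 0.168]]
others counter: small case side [[0.689 0.331 0.   ]] large [[0.603 0.429 0.03 ]
 [0.515 0.403 0.03 ]
 [0.497 0.702 0.03 ]] dress base [[0.464 0.341 0.   ]] green [[0.394 0.353 0.   ]
 [0.301 0.292 0.   ]
 [0.387 0.114 0.   ]
 [0.476 0.173 0.   ]]
shaker [[ 0.684 -0.223 -0.   ]] yellow [[ 0.51  -0.336  0.   ]
 [ 0.604 -0.278  0.   ]
 [ 0.524 -0.148  0.   ]]
```

```bash
cat > go.py <<'E'
# prints shift in move units to target x y z yawdeg (from measured pose)
from h import *
import sys
def units(x,y,z,yaw):
    s=status.observe();Rm=R.from_euler('xyz',s["tool_rot"])
    d=Rm.inv().apply(np.array([x,y,z])-s["position"])/.06
    tw=-(yaw-np.degrees(s["tool_rot"][2])+180)%360-180
    tw=-(((yaw-np.degrees(s["tool_rot"][2]))+180)%360-180)
    return np.round(np.r_[d,tw/8],2)
if __name__=="__main__": print(units(*map(float,sys.argv[1:5])))
E
python3 go.py .59 .10 .33 42; python3 -c "
from workcell import camera_params as c;print(c('wrist'))"
```

```text
[-8.53 -5.25 -1.51 14.55]
{'K': array([[348.61663603,   0.        , 281.94642431],
       [  0.        , 348.61663603, 209.38101504],
       [  0.        ,   0.        ,   1.        ]]), 'tool_from_camera': array([[-1.52597903e-04, -9.59987758e-01, -2.80041926e-01,
         7.13348436e-02],
       [ 9.99999980e-01, -1.82148702e-04,  7.94974687e-05,
         1.42452080e-03],
       [-1.27325870e-04, -2.80041908e-01,  9.59987767e-01,
        -1.34349749e-01],
       [ 0.00000000e+00,  0.00000000e+00,  0.00000000e+00,
         1.00000000e+00]])}
```

```bash
python3 -m creep '[[0,0,-1.5,0,1],[-1,-0.6,-1.5,1.3,1],[-2,-1.2,-1.5,2.6,1],[-3,-1.8,-1.5,3.9,1],[-3.9,-2.4,-1.5,5.2,1]]'; python3 go.py .59 .10 .33 42
```

```text
clock: 1.32
position: [0.3786, 0.3832, 0.3295]
tool_rot: [3.141, -0.0, 2.033]
force: [1.8, 1.4, -0.0]
grip_width: 0.0853
finger_force: 0.0
[-5.8   1.05 -0.01  9.31]
```

```bash
python3 -m creep '[[-1,0.2,0,1.3,1],[-2,0.4,0,2.6,1],[-3,0.6,0,3.9,1],[-4,0.75,0,5.2,1],[-5,0.95,0,6.5,1]]' && python3 -m creep '[[-0.3,-0.5,0,1.3,1],[-0.6,-1,0,2.6,1],[-0.6,-1,0,2.8,1]]'; python3 go.py .59 .10 .33 42
```

```text
clock: 1.95
position: [0.5647, 0.1413, 0.3295]
tool_rot: [3.141, -0.001, 1.125]
force: [0.6, 1.0, 0.4]
grip_width: 0.0855
finger_force: 0.0
clock: 2.33
position: [0.4927, 0.1357, 0.3295]
tool_rot: [-3.141, -0.0, 0.737]
force: [0.7, 0.5, 0.3]
grip_width: 0.0854
finger_force: 0.0
[ 0.8   1.53 -0.01  0.03]
```

```bash
python3 -m creep '[[0.8,1.5,-0.5,0,1],[0.8,1.5,-0.5,0,1],[0.8,1.5,-0.5,0,1],[0.8,1.5,-0.5,0,1]]'
python3 - <<'E'
from h import *
np.set_printoptions(precision=3,suppress=True)
C=cam("wrist");im=grab_frame("wrist");cv2.imwrite("pics/w1.png",im)
for n in["case","lip","carrier"]:
    for d in silhouettes("wrist",n):
        r=cv2.minAreaRect(base(d["mask"]));print(n,round(d["p"],2),r)
        z={"case":.168,"lip":.134,"carrier":.14}[n]
        print(onplane(C,cv2.boxPoints(r),z), onplane(C,[r[0]],z))
E
```

```text
clock: 2.82
position: [0.5901, 0.1019, 0.3587]
tool_rot: [-3.141, 0.001, 0.741]
force: [-0.2, 0.4, -0.1]
grip_width: 0.0854
finger_force: 0.0
case 0.81 ((222.0, 13.0), (26.0, 46.0), 90.0)
[[0.66  0.26  0.168]
 [0.685 0.231 0.168]
 [0.671 0.219 0.168]
 [0.645 0.247 0.168]] [[0.665 0.239 0.168]]
case 0.73 ((41.0, 16.0), (32.0, 82.0), 90.0)
[[0.549 0.381 0.168]
 [0.594 0.331 0.168]
 [0.574 0.318 0.168]
 [0.527 0.369 0.168]] [[0.561 0.35  0.168]]
case 0.64 ((279.5, 181.0), (204.0, 61.0), 90.0)
[[0.641 0.189 0.168]
 [0.677 0.149 0.168]
 [0.534 0.012 0.168]
 [0.491 0.059 0.168]] [[0.592 0.108 0.168]]
lip 0.85 ((335.36761474609375, 242.27783203125), (57.882572174072266, 91.13386535644531), 28.95099639892578)
[[ 0.519  0.029  0.134]
 [ 0.618  0.057  0.134]
 [ 0.633 -0.005  0.134]
 [ 0.533 -0.038  0.134]] [[0.577 0.012 0.134]]
carrier 0.94 ((301.26202392578125, 216.51226806640625), (259.00262451171875, 331.4652099609375), 27.12130355834961)
[[ 0.35   0.15   0.14 ]
 [ 0.693  0.222  0.14 ]
 [ 0.769 -0.015  0.14 ]
 [ 0.407 -0.167  0.14 ]] [[0.575 0.061 0.14 ]]
carrier 0.73 ((61.914772033691406, 117.5440673828125), (124.64659881591797, 59.15018081665039), 4.666858196258545)
[[0.427 0.339 0.14 ]
 [0.48  0.364 0.14 ]
 [0.552 0.271 0.14 ]
 [0.502 0.241 0.14 ]] [[0.491 0.304 0.14 ]]
```

View pics/w1.png

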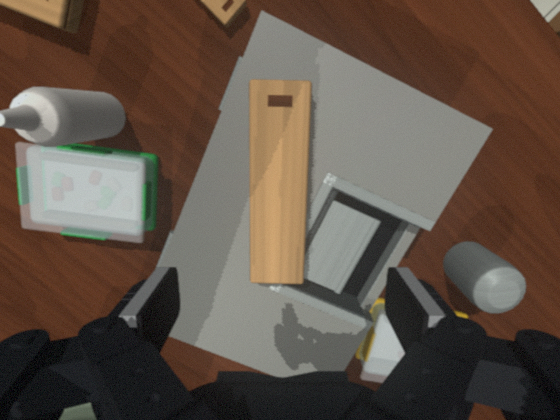

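The wrist view shows the case lying along the tool's x axis, corners (249,80) to (305,283). The pan and paddle are visible at about (350,245), partly covered. The case centre is at about (0.586, 0.102), so I'll go down and grip it.

```bash
python3 go.py .586 .102 .152 42.4
```

```text
[-0.05 -0.04  3.45  0.01]
```

```bash
python3 -m creep '[[-0.05,-0.04,1,0,1],[-0.05,-0.04,2,0,1],[-0.05,-0.04,2.8,0,1],[-0.05,-0.04,3.2,0,1],[-0.05,-0.04,3.44,0,1]]' && python3 -m creep '[[0,0,0,0,0.5],[0,0,0,0,0.5],[0,0,0,0,0.5],[0,0,0,0,0.5],[0,0,0,0,0.5]]' 40
```

```text
clock: 3.65
position: [0.5859, 0.1019, 0.1519]
tool_rot: [-3.141, 0.001, 0.741]
force: [1.0, -0.3, 0.3]
grip_width: 0.0853
finger_force: 0.0
clock: 4.28
position: [0.5871, 0.1017, 0.1541]
tool_rot: [3.141, -0.002, 0.74]
force: [-2.8, 0.0, 8.3]
grip_width: 0.0556
finger_force: 43.6
```

```bash
python3 -m creep '[[0,0,-0.1,0,0.5],[0,0,-0.5,0,0.5],[0,0,-1.2,0,0.5],[0,0,-2,0,0.5],[0,0,-2.4,0,0.5]]'; python3 go.py .35 .52 .30 90;  python3 go.py .35 .52 .30 -90
```

```text
clock: 4.9
position: [0.5869, 0.1014, 0.2998]
tool_rot: [3.14, -0.003, 0.74]
force: [0.5, 0.3, -1.9]
grip_width: 0.0551
finger_force: 43.2
[ 1.79 -7.82 -0.01 -5.95]
[ 1.790e+00 -7.820e+00 -1.000e-02  1.655e+01]
```

```bash
python3 -m creep '[[0.2,-0.8,0,-0.7,0.5],[0.4,-1.6,0,-1.5,0.5],[0.6,-2.5,0,-2.3,0.5],[0.8,-3.4,0,-3.1,0.5],[1,-4.3,0,-3.8,0.5]]' && python3 go.py .35 .52 .30 90
```

```text
clock: 5.52
position: [0.4557, 0.3338, 0.2975]
tool_rot: [3.141, -0.001, 1.274]
force: [0.8, -0.3, -3.0]
grip_width: 0.055
finger_force: 43.2
[ 2.45 -2.59 -0.04 -2.13]
```

```bash
python3 -m creep '[[0.7,-0.75,0,-0.7,0.5],[1.4,-1.5,0,-1.4,0.5],[2.1,-2.2,0,-2.1,0.5],[2.4,-2.5,0,-2.1,0.5],[2.4,-2.5,0,-2.1,0.5]]'
python3 - <<'E'
from h import *
im=grab_frame("wrist");cv2.imwrite("pics/w2.png",im)
import go;print(go.units(.35,.52,.016,90))
E
```

```text
clock: 6.15
position: [0.3549, 0.5156, 0.2967]
tool_rot: [-3.141, 0.0, 1.566]
force: [-0.2, -0.3, -1.5]
grip_width: 0.0552
finger_force: 43.2
[ 0.1  -0.1   4.68 -0.05]
```

View pics/w2.png

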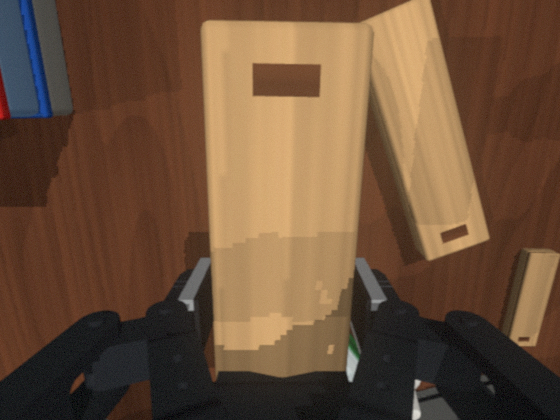

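The case is held straight and clear of everything; the large look-alike is on the right, with its nearest corner at (415,258). I'll lower it now.

```bash
python3 -m creep '[[0,0,1,0,0.5],[0,0,2,0,0.5],[0,0,3,0,0.5],[0,0,3.9,0,0.5],[0,0,4.3,0,0.5]]' && python3 -m creep '[[0,0,0.2,0,0.5],[0,0,0.3,0,0.5],[0,0,0.38,0,0.5],[0,0,0.38,0,0.5]]'
```

```text
clock: 6.82
position: [0.3567, 0.5118, 0.0363]
tool_rot: [-3.141, 0.003, 1.561]
force: [1.3, 0.7, -1.7]
grip_width: 0.0552
finger_force: 43.5
clock: 7.32
position: [0.3562, 0.5146, 0.0165]
tool_rot: [3.141, -0.001, 1.564]
force: [-0.1, -0.3, -1.9]
grip_width: 0.0554
finger_force: 43.5
```

```bash
python3 -m creep '[[0,0,0.03,0,0.5],[0,0,0.05,0,0.5],[0,0,0.05,0,0.5]]'
```

```text
clock: 7.7
position: [0.3562, 0.5146, 0.0141]
tool_rot: [3.141, -0.001, 1.564]
force: [-3.1, -3.8, 15.3]
grip_width: 0.055
finger_force: 45.4
```

```bash
python3 -m creep '[[0,0,0,0,0.75],[0,0,0,0,0.8],[0,0,0,0,0.9],[0,0,0,0,1],[0,0,0,0,1]]' && python3 -m creep '[[0,0,-0.2,0,1],[0,0,-1,0,1],[0,0,-2,0,1],[0,0,-3,0,1],[0,0,-4,0,1]]';python3 go.py .585 -.03 .30 107; python3 go.py .585 -.03 .30 17;python3 -c "
from workcell import status;print(status.observe()['qpos'])"
```

```text
clock: 8.32
position: [0.356, 0.5144, 0.0129]
tool_rot: [-3.142, 0.0, 1.564]
force: [0.5, -0.2, 0.1]
grip_width: 0.0857
finger_force: 0.0
clock: 8.95
position: [0.3559, 0.514, 0.256]
tool_rot: [3.141, -0.001, 1.564]
force: [-0.0, 1.7, 0.4]
grip_width: 0.0855
finger_force: 0.0
[-9.04  3.88 -0.74 -2.18]
[-9.04  3.88 -0.74  9.07]
[-1.24959214  0.52069098  0.28374314  1.59351449 -0.16141079  1.04965417
 -0.92807147]
```

```bash
python3 -m creep '[[-0.8,0.35,-0.7,-0.3,0.5],[-1.7,0.7,-0.7,-0.6,0],[-2.6,1.1,-0.7,-0.9,0],[-3.5,1.5,-0.7,-1.1,0],[-4.4,1.9,-0.7,-1.3,0]]' && python3 -m creep '[[-0.8,0.35,0,-0.2,0],[-1.7,0.7,0,-0.4,0],[-2.6,1.1,0,-0.6,0],[-3.5,1.5,0,-0.8,0],[-4.2,1.8,0,-0.8,0]]';python3 go.py .585 -.03 .30 107.5
```

```text
clock: 9.57
position: [0.4686, 0.2476, 0.296]
tool_rot: [3.141, -0.001, 1.746]
force: [0.7, 0.2, 0.5]
grip_width: 0.0004
finger_force: 0.0
clock: 10.2
position: [0.6192, 0.0177, 0.2959]
tool_rot: [3.141, 0.0, 1.856]
force: [-0.4, 0.2, 0.7]
grip_width: 0.0001
finger_force: 0.0
[-0.6  -0.77 -0.07 -0.14]
```

```bash
python3 -m creep '[[-0.6,-0.75,0,-0.14,0],[-0.6,-0.75,0,-0.14,0],[-0.6,-0.75,0,-0.14,0]]'
python3 - <<'E'
from h import *
np.set_printoptions(precision=3,suppress=True)
C=cam("wrist");im=grab_frame("wrist");cv2.imwrite("pics/w3.png",im)
for n in["lip"]:
    for d in silhouettes("wrist",n):
        r=cv2.minAreaRect(base(d["mask"]));print(n,round(d["p"],2),r);print(onplane(C,cv2.boxPoints(r),.134))
B=cam("scene");im=grab_frame("scene")
for n in["lip"]:
    for d in silhouettes("scene",n):
        print(n,round(d["p"],2),onplane(B,cv2.boxPoints(cv2.minAreaRect(base(d["mask"]))),.134))
E
```

```text
clock: 10.58
position: [0.5854, -0.0268, 0.2958]
tool_rot: [3.14, -0.0, 1.877]
force: [-1.0, 1.3, -0.4]
grip_width: -0.0002
finger_force: 0.0
lip 0.73 ((278.0, 149.5), (79.0, 144.0), 90.0)
[[ 0.506  0.022  0.134]
 [ 0.618  0.058  0.134]
 [ 0.641 -0.004  0.134]
 [ 0.522 -0.042  0.134]]
lip 0.64 [[ 0.543 -0.044  0.134]
 [ 0.479  0.013  0.134]
 [ 0.608  0.053  0.134]
 [ 0.663 -0.003  0.134]]
```

View pics/w3.png

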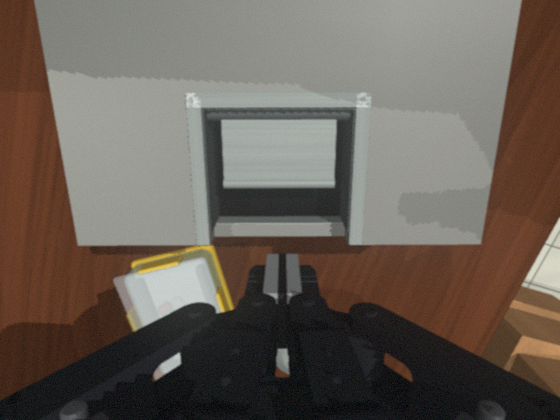

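The view is straight on. The paddle's free edge is the line at row ~184, columns 221–336, the dark pocket lies below it, and the sill is at rows 218–236.

Run:
```python
from h import *
import go
np.set_printoptions(precision=4,suppress=True)
C=cam("wrist")
P=onplane(C,[[221,184],[336,184],[278,187]],.132);S=onplane(C,[[280,218],[280,236]],.118);L=onplane(C,[[80,245],[480,243]],.14)
print(P,S,L)
s=status.observe();Rm=R.from_euler('xyz',s["tool_rot"])
for n,q in(("lip",P),("sill",S),("front",L)): print(n,Rm.inv().apply(q-s["position"])*1000)
```

```text
[[ 0.5332 -0.0336  0.132 ]
 [ 0.6286 -0.0034  0.132 ]
 [ 0.5813 -0.0212  0.132 ]] [[ 0.5927 -0.052   0.118 ]
 [ 0.5981 -0.0691  0.118 ]] [[ 0.4285 -0.1232  0.14  ]
 [ 0.7674 -0.0138  0.14  ]]
lip [[  8.6726 -52.2423 163.065 ]
 [  8.6438  47.8252 163.0756]
 [  5.9893  -2.6578 163.07  ]]
sill [[-26.8378  -1.0371 177.0666]
 [-44.8078  -1.0679 177.0647]]
front [[ -45.0054 -179.1383  155.0458]
 [ -43.2403  177.0499  155.0837]]
```

```bash
python3 -m creep '[[-0.18,-0.04,1,0,0],[-0.18,-0.04,1.8,0,0],[-0.18,-0.04,2.3,0,0],[-0.18,-0.04,2.7,0,0],[-0.18,-0.04,3.05,0,0]]' && python3 -m creep '[[0,0,0,0,0],[0.03,0,0,0,0],[0.06,0,0,0,0],[0.08,0,0,0,0],[0.08,0,0,0,0]]'
```

```text
clock: 11.4
position: [0.5863, -0.0374, 0.1109]
tool_rot: [-3.141, -0.0, 1.878]
force: [-0.0, 0.1, 0.2]
grip_width: 0.0001
finger_force: 0.0
clock: 12.02
position: [0.5856, -0.0341, 0.1128]
tool_rot: [3.14, 0.001, 1.876]
force: [2.4, -3.8, 1.5]
grip_width: 0.0003
finger_force: 2.4
```

```bash
python3 -m creep '[[0.05,0,0,0,0],[0.07,0,0,0,0],[0.07,0,0,0,0]]'
```

```text
clock: 12.4
position: [0.5854, -0.0336, 0.1131]
tool_rot: [3.138, 0.006, 1.874]
force: [10.1, -24.2, -3.0]
grip_width: 0.0001
finger_force: 12.5
```

```bash
python3 -m creep '[[0.01,0,-0.05,0,0],[0.02,0,-0.1,0,0],[0.04,0,-0.15,0,0],[0.05,0,-0.2,0,0],[0.05,0,-0.2,0,0]]'
```

```text
clock: 13.02
position: [0.585, -0.0323, 0.1259]
tool_rot: [3.137, 0.008, 1.872]
force: [11.3, -31.0, 3.5]
grip_width: 0.0002
finger_force: 16.3
```

Run:
```python
from h import *
a=grab_frame("wrist")[60:300,120:440];b=grab_frame("scene")[150:270,170:330]
cv2.imwrite("pics/c1.png",np.hstack([cv2.resize(a,(400,300)),cv2.resize(b,(400,300),interpolation=cv2.INTER_CUBIC)]))
print(status.observe()["force"])
```

```text
[ 10.85458258 -31.10966041   2.43129081]
```

View pics/c1.png

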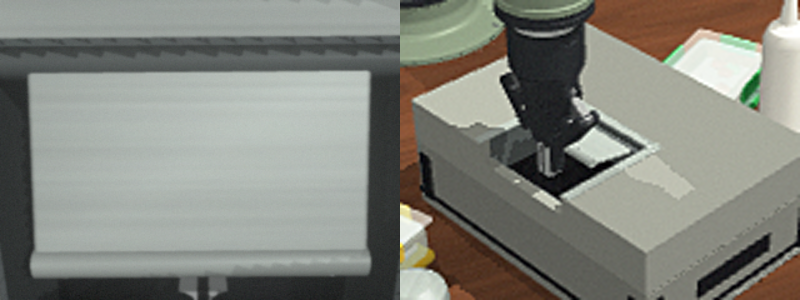

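Run:
```python
from h import *
np.set_printoptions(precision=1,suppress=True)
C=cam("wrist")
# carrier frame: lip world (shut) from earlier
a=np.radians(107.6);x=np.array([np.cos(a),np.sin(a),0]);y=np.array([-x[1],x[0],0])
lip0=np.array([.581,-.0172,.132]);pv=lip0+.0575*x
for th in[0,.1,.2,.3,.4]:
    l=pv+.0575*(-np.cos(th)*x+np.sin(th)*np.array([0,0,1]))
    q=proj(C,[l+.048*y,l-.048*y,pv+.048*y,pv-.048*y]);print(th,q.ravel(),q[1,0]-q[0,0],q[3,0]-q[2,0])
```

```text
0 [161.2 257.2 402.4 255.5 143.9 106.5 417.7 104.8] 241.1897869742031 273.7619306195485
0.1 [156.2 262.8 407.5 261.  143.9 106.5 417.7 104.8] 251.29772887195375 273.7619306195485
0.2 [150.6 267.4 413.1 265.5 143.9 106.5 417.7 104.8] 262.514599544264 273.7619306195485
0.3 [144.5 270.9 419.4 268.8 143.9 106.5 417.7 104.8] 274.89772158982817 273.7619306195485
0.4 [137.7 272.9 426.2 270.8 143.9 106.5 417.7 104.8] 288.49438315059956 273.7619306195485
```

The paddle's free edge is now as wide as its pivot end (~272 px), which puts the paddle at about 0.28 rad. The friction pull works, so I'll keep going.

```bash
python3 -m creep '[[0.02,0,-0.06,0,0],[0.05,0,-0.13,0,0],[0.08,0,-0.19,0,0],[0.11,0,-0.25,0,0],[0.16,0,-0.31,0,0]]'
```

```text
clock: 13.75
position: [0.5828, -0.0249, 0.1454]
tool_rot: [3.136, 0.01, 1.871]
force: [9.7, -42.5, 18.3]
grip_width: -0.0002
finger_force: 21.6
```

```bash
python3 -m creep '[[0,0,-0.05,0,0],[0,0,-0.1,0,0],[0.01,0,-0.2,0,0],[0.02,0,-0.3,0,0],[0.03,0,-0.4,0,0]]'
python3 - <<'E'
from h import *
a=grab_frame("wrist")[60:360,80:480];b=grab_frame("side")[130:250,220:380]
cv2.imwrite("pics/c2.png",np.hstack([cv2.resize(a,(400,300)),cv2.resize(b,(400,300),interpolation=cv2.INTER_CUBIC)]))
print(status.observe()["force"])
E
```

```text
clock: 14.38
position: [0.5795, -0.0171, 0.1671]
tool_rot: [3.141, 0.002, 1.876]
force: [3.2, -7.3, -6.8]
grip_width: -0.0001
finger_force: 4.1
[ 1.85768536 -8.64940652  0.50724177]
```

View pics/c2.png

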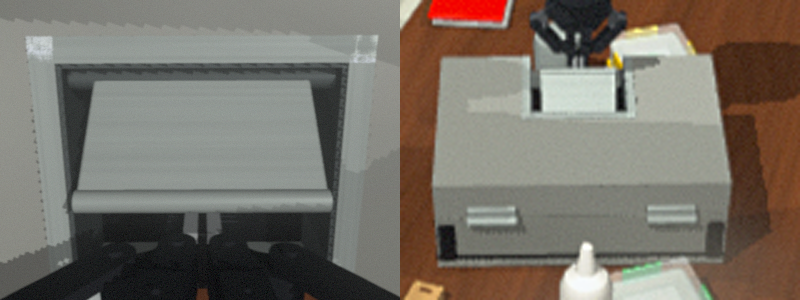

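```bash
python3 -m creep '[[0.05,0,-0.05,0,0],[0.1,0,-0.15,0,0],[0.15,0,-0.25,0,0],[0.2,0,-0.35,0,0],[0.25,0,-0.45,0,0]]'
python3 - <<'E'
from h import *
cv2.imwrite("pics/s3.png",grab_frame("side"));cv2.imwrite("pics/w5.png",grab_frame("wrist"))
cv2.imwrite("pics/sc3.png",grab_frame("scene"))
print(status.observe()["force"])
E
```

```text
clock: 15.1
position: [0.5748, -0.0026, 0.194]
tool_rot: [3.141, 0.002, 1.876]
force: [2.7, -7.0, -5.7]
grip_width: 0.0002
finger_force: 3.9
[ 1.82857497 -8.35458791  0.22001505]
```

```bash
python3 -m creep '[[0.14,0,-0.16,0,0],[0.26,0,-0.3,0,0],[0.39,0,-0.43,0,0],[0.52,0,-0.55,0,0],[0.66,0,-0.66,0,0]]'
python3 - <<'E'
from h import *
a=cv2.imread("pics/sc3.png")[130:270,150:350];b=grab_frame("scene")[130:270,150:350];c=grab_frame("wrist")
cv2.imwrite("pics/c3.png",np.vstack([np.hstack([cv2.resize(i,(400,280),interpolation=cv2.INTER_CUBIC) for i in(a,b)]),np.hstack([cv2.resize(c,(400,300)),np.zeros((300,400,3),np.uint8)])]))
print(status.observe()["force"])
E
```

```text
clock: 15.88
position: [0.5634, 0.0337, 0.2345]
tool_rot: [3.14, 0.003, 1.874]
force: [2.2, -16.7, 6.9]
grip_width: 0.0
finger_force: 8.0
[ 1.15767981 -9.68810555  5.01320849]
```

View pics/c3.png

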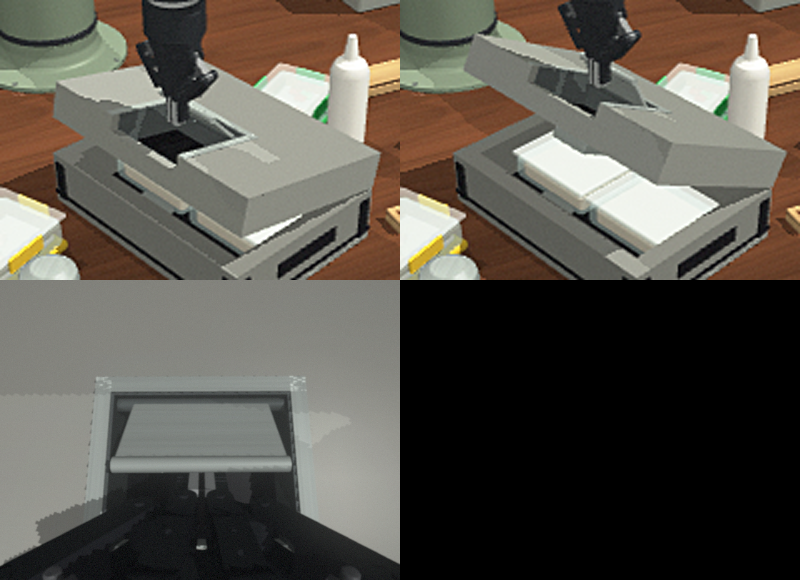

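The upper crops show the lid open to about 0.2 rad and then about 0.5 rad, with the finger in the pocket. In the wrist view the paddle is still pulled. I'll carry on along the arc.

```bash
python3 -m creep '[[0.2,0,-0.15,0,0],[0.4,0,-0.28,0,0],[0.6,0,-0.4,0,0],[0.82,0,-0.5,0,0],[1.03,0,-0.6,0,0]]'
```

```text
clock: 16.6
position: [0.5443, 0.0944, 0.27]
tool_rot: [3.141, 0.001, 1.876]
force: [2.4, -5.2, -4.6]
grip_width: 0.0002
finger_force: 2.9
```

```bash
python3 -m creep '[[0.23,0,-0.1,0,0],[0.46,0,-0.17,0,0],[0.69,0,-0.23,0,0],[0.92,0,-0.26,0,0],[1.15,0,-0.28,0,0]]'
```

```text
clock: 17.23
position: [0.5232, 0.1606, 0.2863]
tool_rot: [-3.142, 0.001, 1.876]
force: [1.8, -5.1, -4.5]
grip_width: 0.0001
finger_force: 2.6
```

```bash
python3 -m creep '[[0.15,0,0,0,0],[0.3,0,0.02,0,0],[0.42,0,0.04,0,0],[0.5,0,0.05,0,0],[0.53,0,0.05,0,0]]'
python3 - <<'E'
from h import *
b=grab_frame("scene")[110:270,150:350];c=grab_frame("wrist")
cv2.imwrite("pics/c4.png",np.hstack([cv2.resize(b,(400,320),interpolation=cv2.INTER_CUBIC),cv2.resize(c,(400,320))]))
E
```

```text
clock: 17.85
position: [0.5138, 0.1915, 0.2828]
tool_rot: [-3.141, 0.0, 1.877]
force: [1.8, -3.5, -2.4]
grip_width: 0.0002
finger_force: 1.9
```

View pics/c4.png

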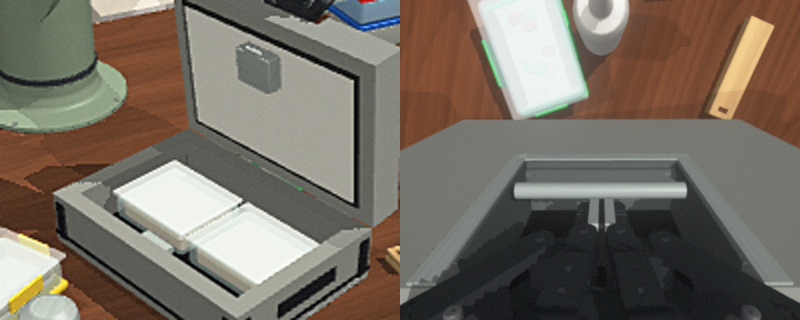

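The lid stands at about 1.35 rad with the finger still holding the paddle. I'll withdraw upward.

```bash
python3 -m creep '[[-0.05,0,-0.1,0,0],[-0.08,0,-0.4,0,0],[-0.08,0,-1,0,0],[-0.08,0,-2,0,0],[-0.08,0,-2.5,0,0]]'
python3 - <<'E'
from h import *
b=grab_frame("scene")[80:270,150:350];c=grab_frame("wrist");d=grab_frame("side")[100:390,160:400]
cv2.imwrite("pics/c5.png",np.hstack([cv2.resize(i,(266,320)) for i in(b,c,d)]))
print(status.observe()["force"])
C=cam("side")
for d in silhouettes("side","case"): print(round(d["p"],2),onplane(C,cv2.boxPoints(cv2.minAreaRect(base(d["mask"]))).mean(0),.015))
E
```

```text
clock: 18.58
position: [0.5156, 0.1868, 0.4365]
tool_rot: [3.138, -0.001, 1.877]
force: [0.5, -0.4, -0.9]
grip_width: 0.0003
finger_force: 0.0
[-0.96083357  0.30499956 -0.17601287]
0.97 [[0.35634896 0.52082772 0.015     ]]
0.97 [[0.51358582 0.56119585 0.015     ]]
0.83 [[0.68494233 0.34603129 0.015     ]]
```

View pics/c5.png

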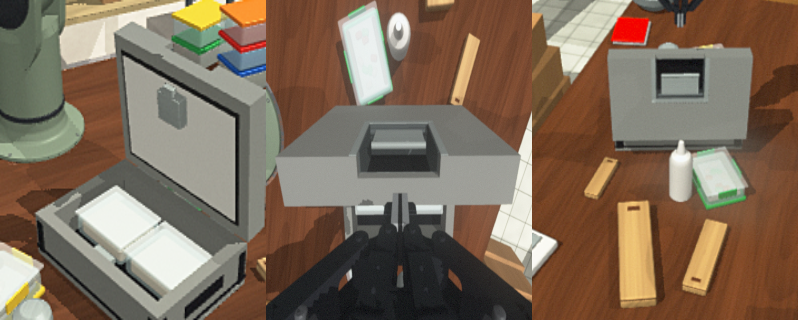

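The lid stands open, the paddle is down, the case lies flat on the counter and the gripper is clear.

```bash
python3 -c "
from workcell import bot;print(bot.job_done())"
```

```text
the job is handed in; nothing more can be done
None
```

I handed the job in at about 19 s with no verdict returned: the last pictures show the cutlery case flat on the counter, the lid standing open by itself at about 1.35 rad (estimated from the gripper's position), the paddle sprung back down, the bystanders standing with no contact seen, and the robot clear.

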